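# Third click on the stone-sorter's lamp

### The job

The cold-light lamp on the stone-sorting bench is closed down: with your fingertips push the orange lever on its top out of the closed end and through its clicks, and leave it resting in the third click without ever running on over into the fourth. Only push it, do not pinch the knob between the fingers, and leave the two loose stones, the loupe and the dropper bottle where they are.

Things in the scene. Friction and masses are not known exactly. Their poses are not given: they have to be found in the camera images.
- lamp: Pale grey lamp box, 150 (x) by 240 (y) by 113 mm high, fixed; origin at the centre of its underside on the bench, z up. Lens barrel at its +y end (to y = 178 mm), carrying handle at its -y end (to y = -147 mm, height 85 mm). On its flat top, only the lever stands up; its slot runs along y at x = -18 mm, beside it (x = -40 mm) a white bar for closed and a white dot for each of five clicks.
- lever (a joint): Lever travel (m) towards the lamp's +y (the lens): 0 closed end, 0.0745 far end. 0 to 0.011: closed, slides freely, stays where left; it starts here. Clicks hold it at 0.024, 0.036, 0.048 (third), 0.060, 0.072; crests at 0.018, 0.030, 0.042, 0.054, 0.066. See lever_knob for the feel.
- lever_knob (a point): Centre of the lever's knob: block 28 (lamp x) by 14 (lamp y) by 20 mm high, orange with black rubber sides, its top 10 mm above this point, on a thin 7 mm stalk; at travel 0 it is at (-18, -78, 130) mm in the lamp. Feel: sliding it takes under 1 N; leaving a click takes 6 to 8 N, falling to under 1 N at the crest, then it snaps 6 mm ahead into the next click, off the finger.
- stone_red_mid (a point): Middle of the loose dark red jasper, about 58 x 50 x 44 mm, on the white board in front of the lens; leave alone.
- stone_gold_mid (a point): Middle of the loose yellow jasper, about 52 x 46 x 38 mm, on the white board in front of the lens; leave alone. (The other stones along the board's edges are fixed.)
- loupe_mid (a point): Middle of a folding metal loupe, 70 x 28 x 15 mm, lying on the bench by the lamp's -y end; leave alone.
- dropper_mid (a point): Middle of an amber dropper bottle, 38 mm across and 85 mm high, standing on the bench on the lamp's -x side; leave alone.

How it is judged (in metres and radians):
On the way, in this order (a step that is already met when the one before it is completed fails the run):
1. the lever has clicked into the first click (value of joint lever above 0.021 m).
2. the lever has clicked into the second click (value of joint lever above 0.033 m).
3. the lever has clicked into the third click (value of joint lever above 0.045 m).
At the end, for the whole second after the job is handed in: The lever rests in the third click (travel 48 mm, within 2.5 mm) and the loose stones, loupe and bottle are within 12 mm of where they were (value of joint lever between 0.0455 and 0.0505 m and velocity of joint lever between -0.005 and 0.005 m/s and distance of each of stone_red_mid, stone_gold_mid, loupe_mid, dropper_mid from where it was at the start of the episode below 0.012 m); the robot touches nothing.
It fails at once if the lever runs on over the crest towards the fourth click (travel beyond 54 mm) (value of joint lever above 0.054 m).
It fails at once if the knob is pinched: the fingers press on two opposite sides of it at once ((contact force between the fingers and lever_c2 above 0.7 N and contact force between the fingers and lever_c4 above 0.7 N) or (contact force between the fingers and lever_c3 above 0.7 N and contact force between the fingers and lever_c5 above 0.7 N)).
It fails at once if a stone, the loupe or the bottle is lifted, carried or shoved more than 12 mm (distance of any of stone_red_mid, stone_gold_mid, loupe_mid, dropper_mid from where it was at the start of the episode above 0.012 m).
It also fails if it takes over 58 s, if anything falls off the work surface, if the arm or the gripper's body presses on something with over 40 N, if the wrist force passes 120 N, or if a joint passes its speed limit or range.

### The arm

A 7-joint arm with a two-finger parallel gripper is mounted at the origin on the work surface. World frame = base frame: x ahead of the robot, y to its left, z up, the work surface at z = 0. Lengths are in mm, angles in rad, forces in N, time in s.
With the tool pointing down it reaches from about 350 to 900 mm from the base axis. Payload 7.2 kg.
Tool frame: the origin (TCP) lies on the centre line of the jaws, within the pads' length; the fingertips stand 17 mm ahead of it and the grasp point (between the pads) lies 2 mm behind it (robot.tip_reach is the distance from the TCP to the fingertips, in mm); z points along the fingers, y is the line along which they close (so a half turn about z gives the same grasp; the last joint's range is limited). The gripper opens to 88 mm and grips with 3 to 60 N. Pads are 20 mm wide; open, the fingers measure 115 mm over their backs; the gripper's body (75 mm by 178 mm) begins 61 mm behind the grasp point.
Start: joints at [1.049, 0.411, -0.013, 1.596, 0.006, 1.134, -0.082], TCP at [273.979, -561.751, 239.653] pointing down, gripper open.
Joint ranges: [-2.95, 2.95], [-0.29, 1.99], [-1.47, 1.44], [0.14, 2.54], [-1.03, 4.17], [0.13, 1.85], [-2.86, 2.86]. Speed limits (rad/s): [2.39, 2.39, 3.01, 3.01, 3.14, 3.14, 3.14].

### API

Orientations are given as a rotation vector (axis times angle).
In Python, from workcell import telemetry, vision, close_job, robot gives the robot as it stands. The module is installed in compiled form; this text tells all that it offers.
- The arm moves only by the tool servo_tool, never from a script. Its argument "rows" is a list of rows, each an object of numbers: "x", "y", "z": the shift along the world's x, y, z scaled (see below); "ax", "ay", "az": the turn, a rotation vector about the world's x, y, z scaled (see below). A call has 1 to 20 rows; each row shifts and turns the commanded pose from where the row before left it; what a row does not reach is not made up. The controller multiplies each number of a shift by 100 mm and each number of a turn by 360 degrees. A row lasts 1/10 s, in which the tool goes at most 50 mm and 8.59 degrees, less where a joint would pass 70% of its speed; a pose out of reach is approached as far as the arm can. A call with a number of a shift or a turn outside -1 to 1 is refused whole. A call with a gripper value outside its range is refused whole. "hand" is the gripper command: -1 is fully open, 1 is shut, values between are in proportion, set as the call begins (left out, the last holds). The fingers move at their own pace and stop on an object; "newtons" is the grip in N (left out, the last holds). Time passes only in rows, so rows that do not move let the fingers close. It gives the time, the measured TCP pose, the force, the opening and the grip force at its end, in the units of the state.
- telemetry.read_state(): the state, without advancing time (a new reading comes with each control period).
- vision.get_image(name): name is "scene" or "top" or "wrist"; returns a dict with "color" (384x512x3 uint8, red, green, blue), "mtx" (3x3 intrinsics, pixels), "xyz" and "orientation" of the camera in the world; the wrist camera has in their place "tool_from_camera" (4x4, takes a point from camera to tool coordinates, whose origin is the TCP and whose axes are the flange's). Camera axes: x right, y down, z forward; pixel columns grow to the right and rows downward; lengths in mm; the calibration is good to about 2 mm. The wrist camera is an equidistant fisheye: a pixel r from the principal point sees the ray r / f radians off the axis. A picture is of the moment at which its call begins: read the wrist's pose just before it. There is no depth.
- close_job(): hands the job in; it is judged then, once.
The state is a dict: "time": time; "joint_pos": joint angles; "qvel": joint speeds; "joint_efforts": joint torques, N m; "tcp_pos": TCP position; "tool_rot": TCP orientation; "ft_force": force on the tool from outside, world axes, zero at the start; "moment": the same for the moment, N m; "gripper_width": opening from 0.0 (shut) to 1.0 (fully open); "gripper_force": force on a finger pad.
Only numpy, scipy, OpenCV 4.12 (cv2) and the standard library are available. Lean on these libraries where they do the work, as an engineer would, in place of code of your own. Each camera call takes 0.05 s, during which the arm holds its last target. There are 200 camera calls.

## Working session

There is one attempt and no reset: what is moved stays moved. The work goes in short steps, Python scripts to look and compute and a tool call to move; the robot and the scene stay as the last step left them, time stands still between calls to the robot, and variables do not carry over. Pictures are saved under pics/ and viewed, at most 10 in all, crops included, and the job is handed in when it is done.

Besides the shell and the picture viewer there is one more tool, called after "Call:" as a command line: name --argument value ..., lists and objects as JSON in quotes. servo_tool: Moves the arm, as the interface text tells. Shifts and turns lie within -1 to 1; 1 stands for 100 mm of shift or 360 degrees of turn. Its arguments: {"type":"object","properties":{"rows":{"type":"array","items":{"type":"object","properties":{"x":{"type":"number","minimum":-1,"maximum":1},"y":{"type":"number","minimum":-1,"maximum":1},"z":{"type":"number","minimum":-1,"maximum":1},"ax":{"type":"number","minimum":-1,"maximum":1},"ay":{"type":"number","minimum":-1,"maximum":1},"az":{"type":"number","minimum":-1,"maximum":1}}}},"hand":{"type":"number"},"newtons":{"type":"number"}},"required":["rows"]}

```bash
mkdir -p pics
cat > h.py <<'E'
from workcell import telemetry, vision, close_job, robot
import numpy as np, cv2
from scipy.spatial.transform import Rotation as R
def ray(im,u,v):
    M=np.array(im['mtx']); d=np.linalg.inv(M)@[u,v,1]
    o=np.array(im['orientation'])
    Rm=R.from_rotvec(o).as_matrix() if o.size==3 else o
    return np.array(im['xyz'],float),Rm@d
def plane(im,u,v,z):
    p,d=ray(im,u,v); return p+d*(z-p[2])/d[2]
E
python3 - <<'E'
from h import *
s=telemetry.read_state(); print(s)
a=[]
for n in('scene','top'):
    im=vision.get_image(n); np.save(n+'.npy',im,allow_pickle=True)
    print(n,im['mtx'],im['xyz'],im['orientation'])
    cv2.imwrite(f'pics/{n}.png',cv2.resize(im['color'][:,:,::-1],(800,600)))
    hsv=cv2.cvtColor(im['color'],cv2.COLOR_RGB2HSV)
    m=cv2.inRange(hsv,(5,170,140),(18,255,255))
    k,l,st,c=cv2.connectedComponentsWithStats(m)
    for i in range(1,k):
        if st[i,4]>15: print(n,st[i],c[i],plane(im,*c[i],140))
E
```

```text
{'time': 0.0, 'joint_pos': array([ 1.04878919,  0.41191396, -0.01273066,  1.59704846,  0.00561461,
        1.1343485 , -0.08218678]), 'qvel': array([-2.29342019e-04, -3.33521039e-06, -6.69746496e-04,  1.74932193e-03,
        7.20587680e-04, -1.50635023e-04,  3.93565130e-04]), 'joint_efforts': array([ 5.21247966e-04, -5.87949264e+01,  6.42227847e-01, -2.91081905e+01,
       -5.36519545e-02,  1.81256997e-02,  1.24553608e-04]), 'tcp_pos': array([ 273.74162948, -561.30471834,  238.79842761]), 'tool_rot': array([-3.05947921e+00, -7.06469666e-01,  7.84885279e-04]), 'ft_force': array([ 0.56449624,  0.79739652, -0.65287094]), 'moment': array([-0.02452635,  0.02412876, -0.01429264]), 'gripper_force': 0.0, 'gripper_width': 0.9988639269584669}
scene [[460.29202994   0.         255.9697135 ]
 [  0.         460.29202994 197.77804268]
 [  0.           0.           1.        ]] [1502.38101876 -306.25233763  752.34987812] [-1.83883516 -1.26145334  0.71250639]
scene [363 241   9  11  32] [367.5  247.25] [871.15136905 167.4686297  140.        ]
top [[363.58287299   0.         260.6064108 ]
 [  0.         363.58287299 194.20266333]
 [  0.           0.           1.        ]] [402.25285034  18.86168046 905.90494906] [-2.20548263  2.00869584 -0.20863165]
top [ 0 36 10 32 71] [ 4.23943662 51.38028169] [845.64228978 662.43353168 140.        ]
```

```bash
ls pics
```

```text
scene.png
top.png
```

View pics/scene.png

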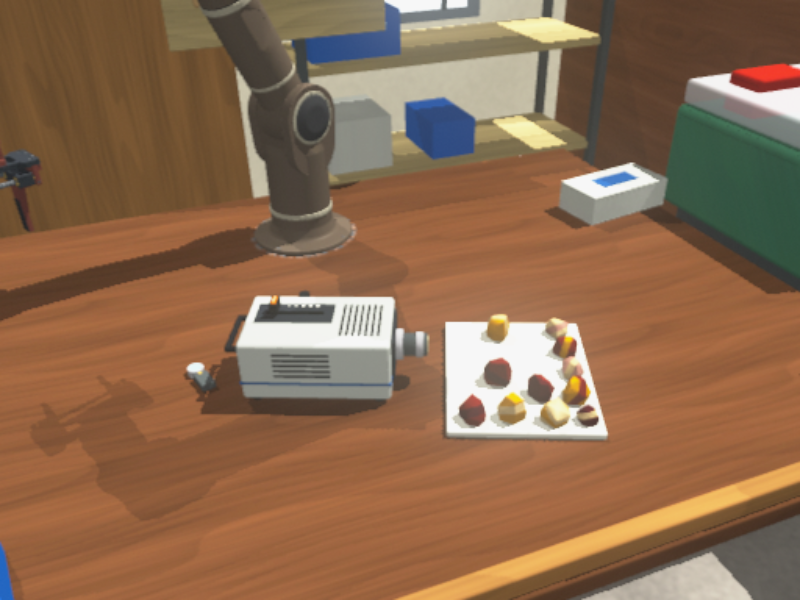

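View pics/top.png

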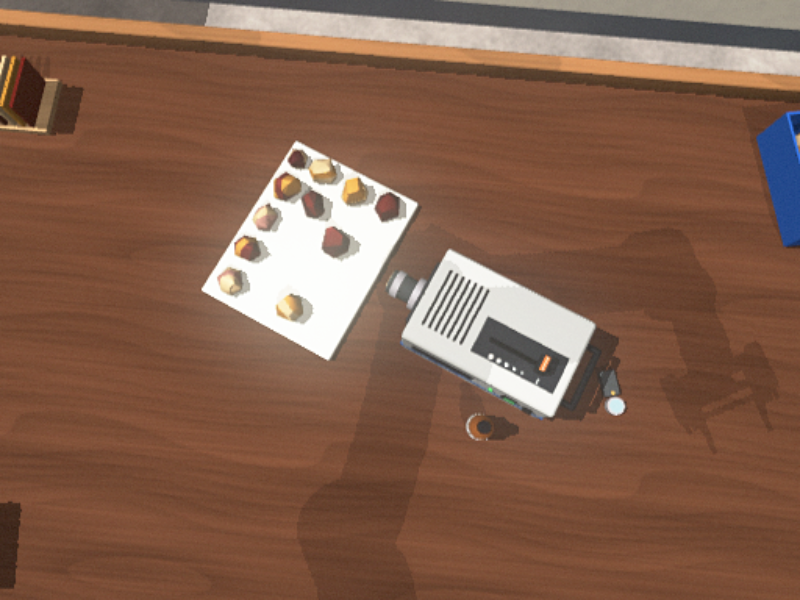

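The scene view shows the lamp with its lens facing the stone board, and the orange knob at about (275,299). In the top view (800 px), the knob is at about (545,364), the lamp's top corners are at (450,250), (596,323), (553,417) and (403,338), the bottle is at (480,427) and the loupe at (612,392).

Run:
```python
from h import *
im=np.load('top.npy',allow_pickle=True).item(); c=im['color']
hsv=cv2.cvtColor(c,cv2.COLOR_RGB2HSV)
m=cv2.inRange(hsv,(3,120,120),(22,255,255)); m[:, :335]=0; m[:,362:]=0; m[:222]=0; m[246:]=0
ys,xs=np.nonzero(m); print(len(xs),xs.min(),xs.max(),ys.min(),ys.max())
k=plane(im,xs.mean(),ys.mean(),140); print('knob',k)
w=cv2.inRange(hsv,(0,0,120),(180,60,255)); w[:, :250]=0;w[:,390:]=0;w[:150]=0;w[275:]=0
w=cv2.morphologyEx(w,cv2.MORPH_OPEN,np.ones((3,3))); w=cv2.morphologyEx(w,cv2.MORPH_CLOSE,np.ones((15,15)))
cs=max(cv2.findContours(w,0,2)[0],key=cv2.contourArea)
h=cv2.convexHull(cs); ap=cv2.approxPolyDP(h,6,True)[:,0]
print(ap.tolist())
for f in [np.array([[450,250],[596,323],[553,417],[403,338]])/1.5625, ap]:
    print([plane(im,*p,113).round(0)[:2].tolist() for p in f])
for n,p in dict(bottle=(482,427),loupe=(612,392),lens=(388,284)).items(): print(n,plane(im,*(np.array(p)/1.5625),85 if n!='loupe' else 8).round())
# white dots
crop=c[205:265,290:375][:,:,::-1]; cv2.imwrite('pics/crop.png',cv2.resize(crop,None,fx=9,fy=9,interpolation=cv2.INTER_CUBIC))
```

```text
32 345 352 227 237
knob [ 496.90196002 -158.52905738  140.        ]
[[255, 173], [290, 160], [378, 205], [354, 265], [259, 222], [250, 189]]
[[652.0, -21.0], [564.0, -235.0], [428.0, -180.0], [517.0, 35.0]]
[[615.0, 50.0], [652.0, -26.0], [567.0, -228.0], [432.0, -180.0], [505.0, 31.0], [577.0, 58.0]]
bottle [405. -88.  85.]
loupe [ 478. -297.    8.]
lens [600.  65.  85.]
```

View pics/crop.png

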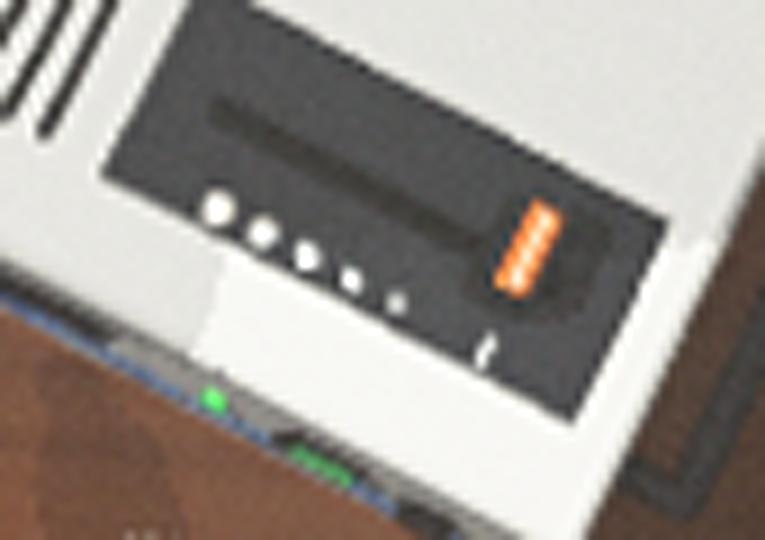

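Run:
```python
from h import *
im=np.load('top.npy',allow_pickle=True).item()
D=np.array([[397,303],[350,280],[306,257],[262,234],[218,209]]); ly=np.array([-54,-42,-30,-18,-6])
P=np.array([plane(im,(a+.5)/9-.5+290,(b+.5)/9-.5+205,113)[:2] for a,b in D])
co=[np.polyfit(ly,P[:,i],1) for i in(0,1)]; u=np.array([co[0][0],co[1][0]]);print(P.round(1).tolist(),u,np.linalg.norm(u),np.degrees(np.arctan2(*u[::-1])))
u=np.array([.381,.924]);u/=np.linalg.norm(u); x=np.array([u[1],-u[0]])
o=P.mean(0)+30*u+40*x; print('origin',o)
k=np.array([496.9,-158.5])-o; print('knob lamp x,y',k@x,k@u,'travel',k@u+78)
k0=o-18*x-78*u; print('travel0 world',k0)
```

```text
[[484.6, -133.8], [489.1, -122.2], [493.6, -111.3], [498.2, -100.4], [503.3, -89.4]] [0.38753804 0.92365863] 1.001664116702188 67.23861513225862
origin [542.16308895 -98.93768794]
knob lamp x,y -19.140028924671004 -72.31926114043763 travel 5.680738859562368
travel0 world [ 495.78843427 -164.18637684]
```

Call:
servo_tool --hand 1 --newtons 20 --rows '[{"x":0.15,"y":0.264,"az":0.0115},{"x":0.15,"y":0.264,"az":0.0115},{"x":0.15,"y":0.264,"az":0.0115},{"x":0.15,"y":0.264,"az":0.0115},{"x":0.15,"y":0.264,"az":0.0115},{"x":0.15,"y":0.264,"az":0.0115},{"x":0.15,"y":0.264,"az":0.0115},{"x":0.15,"y":0.264,"az":0.0115},{"x":0.15,"y":0.264,"az":0.0115},{"x":0.15,"y":0.264,"az":0.0112},{"x":0.15,"y":0.264},{"x":0.15,"y":0.264},{"x":0.15,"y":0.264},{"x":0.15,"y":0.264},{},{},{},{}]'

```text
$.rows[0]: bad value
```

Run:
```python
from h import *
s=telemetry.read_state(); Rm=R.from_rotvec(s['tool_rot']).as_matrix()
print(s['time'],s['tcp_pos'],np.degrees(np.arctan2(Rm[1,0],Rm[0,0])),Rm[:,2],s['ft_force'],s['gripper_width'])
im=vision.get_image('wrist'); np.save('w.npy',im,allow_pickle=True); print(im['mtx'],im['tool_from_camera'])
cv2.imwrite('pics/w1.png',cv2.resize(im['color'][:,:,::-1],(800,600)))
T=np.array(im['tool_from_camera']);K=np.array(im['mtx'])
hsv=cv2.cvtColor(im['color'],cv2.COLOR_RGB2HSV); m=cv2.inRange(hsv,(5,170,120),(20,255,255))
k,l,st,c=cv2.connectedComponentsWithStats(m)
for i in range(1,k):
    if st[i,4]<20: continue
    d=(c[i]-K[:2,2])/K[0,0]; r=np.linalg.norm(d); v=np.r_[d/r*np.sin(r),np.cos(r)]
    o=s['tcp_pos']+Rm@T[:3,3]; v=Rm@T[:3,:3]@v
    print(st[i],c[i],o+v*(140-o[2])/v[2])
```

```text
0.1 [ 273.75684664 -561.38549587  238.88874338] 26.000747647554224 [-7.05587061e-04  1.22685688e-03 -9.99998998e-01] [ 0.36385248 -0.36329018 -0.61864135] 1.0043948503340707
[[297.31863964   0.         254.73376834]
 [  0.         297.31863964 197.64024426]
 [  0.           0.           1.        ]] [[ 4.19010352e-04 -9.63199053e-01 -2.68788782e-01  7.42042082e+01]
 [ 9.99998991e-01  3.87755046e-05  1.41993054e-03  1.02089507e+00]
 [-1.35725333e-03 -2.68789106e-01  9.63198097e-01 -1.44672803e+02]
 [ 0.00000000e+00  0.00000000e+00  0.00000000e+00  1.00000000e+00]]
```

View pics/w1.png

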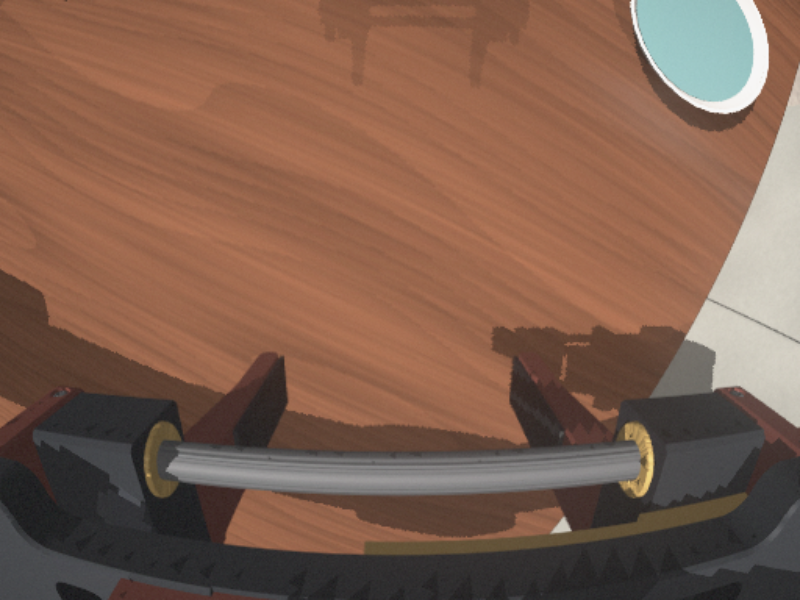

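The move was refused, so the arm stayed put; this view shows only the bench and the open fingers. I'll retry with all six keys in the row.

Call:
servo_tool --hand 1 --newtons 20 --rows '[{"x":0.15,"y":0.264,"z":0,"ax":0,"ay":0,"az":0.0115}]'

```text
time: 0.25
tcp_pos: [286.0, -537.8, 238.9]
tool_rot: [3.035, 0.809, -0.004]
ft_force: [1.1, -0.6, -0.4]
gripper_width: 0.942
gripper_force: 0.0
```

Call:
servo_tool --rows '[{"x":0.15,"y":0.264,"z":0,"ax":0,"ay":0,"az":0.0115},{"x":0.15,"y":0.264,"z":0,"ax":0,"ay":0,"az":0.0115},{"x":0.15,"y":0.264,"z":0,"ax":0,"ay":0,"az":0.0115},{"x":0.15,"y":0.264,"z":0,"ax":0,"ay":0,"az":0.0115},{"x":0.15,"y":0.264,"z":0,"ax":0,"ay":0,"az":0.0115},{"x":0.15,"y":0.264,"z":0,"ax":0,"ay":0,"az":0.0115},{"x":0.15,"y":0.264,"z":0,"ax":0,"ay":0,"az":0.0115},{"x":0.15,"y":0.264,"z":0,"ax":0,"ay":0,"az":0.0115},{"x":0.15,"y":0.264,"z":0,"ax":0,"ay":0,"az":0.0112},{"x":0.15,"y":0.264,"z":0,"ax":0,"ay":0,"az":0},{"x":0.15,"y":0.264,"z":0,"ax":0,"ay":0,"az":0},{"x":0.15,"y":0.264,"z":0,"ax":0,"ay":0,"az":0},{"x":0.15,"y":0.264,"z":0,"ax":0,"ay":0,"az":0},{"x":0,"y":0,"z":0,"ax":0,"ay":0,"az":0},{"x":0,"y":0,"z":0,"ax":0,"ay":0,"az":0},{"x":0,"y":0,"z":0,"ax":0,"ay":0,"az":0}]'

```text
time: 1.85
tcp_pos: [483.5, -192.7, 239.6]
tool_rot: [2.615, 1.74, -0.001]
ft_force: [0.2, -0.6, -0.6]
gripper_width: 0.002
gripper_force: 0.0
```

```bash
cat > look.py <<'E'
from h import *
import sys
s=telemetry.read_state(); Rm=R.from_rotvec(s['tool_rot']).as_matrix()
print(s['time'],s['tcp_pos'],np.degrees(np.arctan2(Rm[1,0],Rm[0,0])),Rm[:,2].round(4),s['ft_force'],s['gripper_width'])
im=vision.get_image('wrist')
cv2.imwrite(f'pics/{sys.argv[1]}.png',cv2.resize(im['color'][:,:,::-1],(800,600)))
T=np.array(im['tool_from_camera']);K=np.array(im['mtx'])
hsv=cv2.cvtColor(im['color'],cv2.COLOR_RGB2HSV); m=cv2.inRange(hsv,(5,170,120),(20,255,255))
k,l,st,c=cv2.connectedComponentsWithStats(m)
u=np.array([.386,.9225]); x=np.array([u[1],-u[0]])
for i in range(1,k):
    if st[i,4]<20: continue
    d=(c[i]-K[:2,2])/K[0,0]; r=np.linalg.norm(d); v=np.r_[d/r*np.sin(r),np.cos(r)]
    o=s['tcp_pos']+Rm@T[:3,3]; v=Rm@T[:3,:3]@v; p=o+v*(140-o[2])/v[2]
    e=(p-s['tcp_pos'])[:2]
    print(st[i],c[i].round(1),p.round(1),'from tcp: u %.1f x %.1f'%(e@u,e@x), 'travel %.1f'%((p[:2]-[495.5,-164.2])@u))
E
python3 look.py w2
```

```text
1.85 [ 483.52074983 -192.74860236  239.5771042 ] 67.29216339533907 [-4.e-04 -6.e-04 -1.e+00] [ 0.2465243  -0.55217475 -0.59456073] 0.0022368662397453717
```

View pics/w2.png

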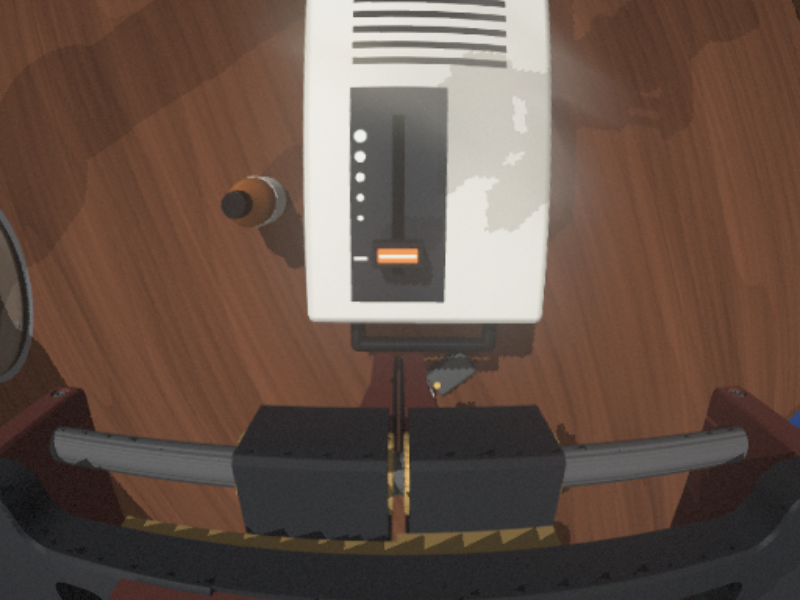

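The wrist view shows the knob at (398,256), in line with the fingers at column ~398, and the closed bar at (360,258). The bottle is well clear. I'll descend behind the knob.

Call:
servo_tool --rows '[{"x":0,"y":0,"z":-0.3,"ax":0,"ay":0,"az":0},{"x":0,"y":0,"z":-0.3,"ax":0,"ay":0,"az":0},{"x":0,"y":0,"z":-0.2,"ax":0,"ay":0,"az":0},{"x":0,"y":0,"z":-0.1,"ax":0,"ay":0,"az":0},{"x":0,"y":0,"z":-0.08,"ax":0,"ay":0,"az":0},{"x":0,"y":0,"z":0,"ax":0,"ay":0,"az":0},{"x":0,"y":0,"z":0,"ax":0,"ay":0,"az":0},{"x":0,"y":0,"z":0,"ax":0,"ay":0,"az":0}]'

```text
time: 2.7
tcp_pos: [484.5, -192.4, 142.6]
tool_rot: [2.614, 1.74, 0.001]
ft_force: [-1.3, 0.7, 0.1]
gripper_width: 0.002
gripper_force: 0.0
```

```bash
sed -i 's/(5,170,120),(20,255,255)/(4,120,130),(22,255,255)/' look.py; python3 look.py w3
```

```text
2.7 [ 484.5391464  -192.39094011  142.59041207] 67.2898079500108 [ 1.5e-03 -7.0e-04 -1.0e+00] [-1.30979079  0.67905072  0.10833072] 0.0017539029714290226
[107 116  19  12 126] [116.4 121.6] [447.1 -96.8 140. ] from tcp: u 73.7 x -71.5 travel 43.5
[231 186  43  16 514] [251.8 193.7] [ 497.6 -160.8  140. ] from tcp: u 34.2 x -0.1 travel 4.0
[259 282   3  16  43] [259.9 290. ] [ 479.4 -216.1  140. ] from tcp: u -23.9 x 4.4 travel -54.1
[259 309   3  20  53] [259.9 318.9] [ 471.1 -236.6  140. ] from tcp: u -45.9 x 4.6 travel -76.2
```

View pics/w3.png

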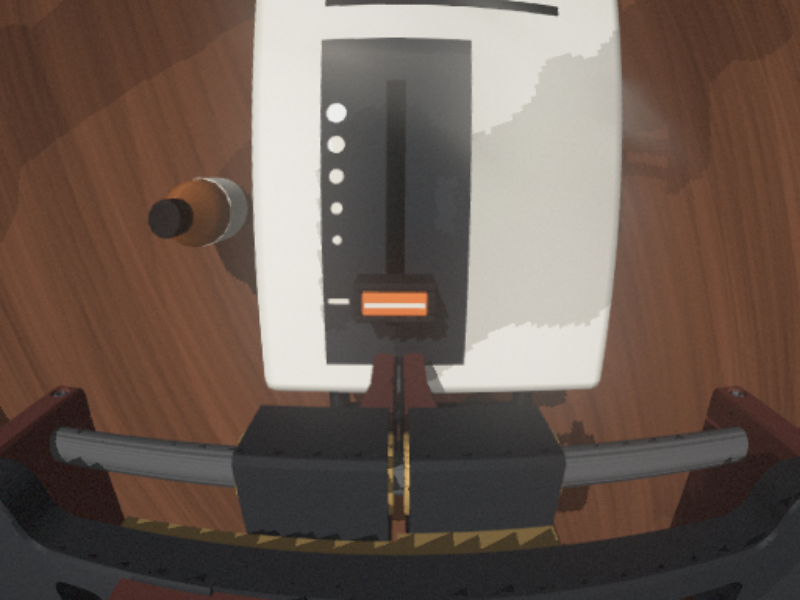

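The view shows the fingers centred right behind the knob at (395,304), with a gap of about 17 mm. I'll close in along the slot.

Call:
servo_tool --rows '[{"x":0.0154,"y":0.0369,"z":-0.005,"ax":0,"ay":0,"az":0},{"x":0.0154,"y":0.0369,"z":-0.005,"ax":0,"ay":0,"az":0},{"x":0.0154,"y":0.0369,"z":0,"ax":0,"ay":0,"az":0},{"x":0.0116,"y":0.0277,"z":0,"ax":0,"ay":0,"az":0},{"x":0.0116,"y":0.0277,"z":0,"ax":0,"ay":0,"az":0},{"x":0.0077,"y":0.0185,"z":0,"ax":0,"ay":0,"az":0},{"x":0.0077,"y":0.0185,"z":0,"ax":0,"ay":0,"az":0},{"x":0.0077,"y":0.0185,"z":0,"ax":0,"ay":0,"az":0},{"x":0,"y":0,"z":0,"ax":0,"ay":0,"az":0},{"x":0,"y":0,"z":0,"ax":0,"ay":0,"az":0}]'

```text
time: 3.75
tcp_pos: [492.7, -171.3, 140.7]
tool_rot: [2.616, 1.739, -0.002]
ft_force: [-2.3, -4.0, 2.2]
gripper_width: 0.005
gripper_force: 2.6
```

```bash
python3 look.py w4
```

```text
3.75 [ 492.68429972 -171.30781967  140.68937845] 67.22363422140586 [-8.0e-04 -1.5e-03 -1.0e+00] [-2.30931069 -3.99979182  2.21009191] 0.005253201620434697
[107 143  20  14 151] [116.8 149.5] [449.8 -89.3 140. ] from tcp: u 59.1 x -71.2 travel 51.4
[233 216  42  15 483] [253.6 222.5] [ 500.8 -153.9  140. ] from tcp: u 19.2 x 0.8 travel 11.6
[259 282   3  16  43] [259.9 290. ] [ 488.  -193.9  140. ] from tcp: u -22.6 x 4.4 travel -30.3
[248 304   3  10  21] [249.4 308.3] [ 477.  -203.9  140. ] from tcp: u -36.1 x -1.9 travel -43.8
[258 309   4  20  53] [259.8 319. ] [ 479.6 -214.1  140. ] from tcp: u -44.6 x 4.5 travel -52.2
```

Call:
servo_tool --rows '[{"x":0.0039,"y":0.0092,"z":0,"ax":0,"ay":0,"az":0},{"x":0.0039,"y":0.0092,"z":0,"ax":0,"ay":0,"az":0},{"x":0.0039,"y":0.0092,"z":0,"ax":0,"ay":0,"az":0},{"x":0,"y":0,"z":0,"ax":0,"ay":0,"az":0},{"x":0,"y":0,"z":0,"ax":0,"ay":0,"az":0}]'

```text
time: 4.3
tcp_pos: [494.7, -166.7, 140.7]
tool_rot: [-2.615, -1.741, -0.001]
ft_force: [0.6, -0.3, 0.3]
gripper_width: 0.007
gripper_force: 0.3
```

```bash
python3 look.py w5|head -3
```

```text
4.3 [ 494.67578576 -166.73786307  140.68621845] 67.31775839224491 [ 5.e-04  5.e-04 -1.e+00] [ 0.6276249  -0.30396227  0.29713703] 0.007133826851193793
[108 149  18  14 152] [117.1 155.5] [450.3 -87.8 140. ] from tcp: u 55.7 x -71.4 travel 53.1
[233 216  42  15 462] [253.3 222.5] [ 502.6 -149.3  140. ] from tcp: u 19.2 x 0.6 travel 16.5
```

Call:
servo_tool --rows '[{"x":0.0039,"y":0.0092,"z":0,"ax":0,"ay":0,"az":0},{"x":0.0039,"y":0.0092,"z":0,"ax":0,"ay":0,"az":0},{"x":0,"y":0,"z":0,"ax":0,"ay":0,"az":0},{"x":0,"y":0,"z":0,"ax":0,"ay":0,"az":0},{"x":0,"y":0,"z":0,"ax":0,"ay":0,"az":0}]'

```text
time: 4.85
tcp_pos: [495.2, -165.3, 140.6]
tool_rot: [-2.615, -1.741, -0.0]
ft_force: [0.5, 0.1, 0.7]
gripper_width: 0.004
gripper_force: 0.0
```

```bash
python3 look.py w6|head -3
```

```text
4.85 [ 495.17398581 -165.29127728  140.60976088] 67.3005899092423 [-0.e+00  1.e-04 -1.e+00] [0.51841659 0.14458819 0.71234898] 0.003905737587215699
[108 150  19  15 152] [117.  157.4] [450.3 -87.2 140. ] from tcp: u 54.7 x -71.5 travel 53.6
[233 207  42  16 532] [253.4 214.2] [ 505.  -143.6  140. ] from tcp: u 23.8 x 0.7 travel 22.7
```

First click reached. On to the second.

Call:
servo_tool --rows '[{"x":0.0077,"y":0.0185,"z":0,"ax":0,"ay":0,"az":0},{"x":0.0077,"y":0.0185,"z":0,"ax":0,"ay":0,"az":0},{"x":0.0039,"y":0.0092,"z":0,"ax":0,"ay":0,"az":0},{"x":0.0039,"y":0.0092,"z":0,"ax":0,"ay":0,"az":0},{"x":0.0039,"y":0.0092,"z":0,"ax":0,"ay":0,"az":0},{"x":0.0039,"y":0.0092,"z":0,"ax":0,"ay":0,"az":0},{"x":0.0039,"y":0.0092,"z":0,"ax":0,"ay":0,"az":0},{"x":0,"y":0,"z":0,"ax":0,"ay":0,"az":0},{"x":0,"y":0,"z":0,"ax":0,"ay":0,"az":0},{"x":0,"y":0,"z":0,"ax":0,"ay":0,"az":0}]'

```text
time: 5.9
tcp_pos: [498.7, -157.0, 140.7]
tool_rot: [-2.615, -1.741, -0.0]
ft_force: [-1.3, -1.9, 2.2]
gripper_width: 0.006
gripper_force: 1.1
```

```bash
python3 look.py w7|head -3
```

```text
5.9 [ 498.71431569 -157.00829238  140.68515398] 67.29065521454224 [ 2.e-04  2.e-04 -1.e+00] [-1.31811802 -1.93044203  2.22014918] 0.00636074842142926
[109 161  18  16 162] [117.3 168.7] [451.2 -84.3 140. ] from tcp: u 48.7 x -71.9 travel 56.6
[233 216  42  15 467] [253.4 222.5] [ 506.7 -139.6  140. ] from tcp: u 19.2 x 0.7 travel 27.1
```

Call:
servo_tool --rows '[{"x":0.0039,"y":0.0092,"z":0,"ax":0,"ay":0,"az":0},{"x":0.0039,"y":0.0092,"z":0,"ax":0,"ay":0,"az":0},{"x":0,"y":0,"z":0,"ax":0,"ay":0,"az":0},{"x":0,"y":0,"z":0,"ax":0,"ay":0,"az":0},{"x":0,"y":0,"z":0,"ax":0,"ay":0,"az":0}]'

```text
time: 6.45
tcp_pos: [499.5, -155.0, 140.6]
tool_rot: [-2.615, -1.741, -0.0]
ft_force: [-0.2, 0.0, 0.0]
gripper_width: 0.009
gripper_force: 0.0
```

```bash
python3 look.py w8|head -3
```

```text
6.45 [ 499.53863685 -154.96370623  140.60006501] 67.31169336799186 [ 1.e-04  3.e-04 -1.e+00] [-0.198306    0.03169539  0.03733151] 0.009221321288071894
[109 164  19  16 168] [117.7 171.1] [451.6 -83.6 140. ] from tcp: u 47.4 x -71.8 travel 57.5
[233 206  42  15 471] [253.5 212.5] [ 509.7 -132.4  140. ] from tcp: u 24.7 x 0.7 travel 34.8
```

Second click reached. I'll use the same advance for the third.

Call:
servo_tool --rows '[{"x":0.0077,"y":0.0185,"z":0,"ax":0,"ay":0,"az":0},{"x":0.0077,"y":0.0185,"z":0,"ax":0,"ay":0,"az":0},{"x":0.0039,"y":0.0092,"z":0,"ax":0,"ay":0,"az":0},{"x":0.0039,"y":0.0092,"z":0,"ax":0,"ay":0,"az":0},{"x":0.0039,"y":0.0092,"z":0,"ax":0,"ay":0,"az":0},{"x":0.0039,"y":0.0092,"z":0,"ax":0,"ay":0,"az":0},{"x":0.0039,"y":0.0092,"z":0,"ax":0,"ay":0,"az":0},{"x":0.0039,"y":0.0092,"z":0,"ax":0,"ay":0,"az":0},{"x":0,"y":0,"z":0,"ax":0,"ay":0,"az":0},{"x":0,"y":0,"z":0,"ax":0,"ay":0,"az":0},{"x":0,"y":0,"z":0,"ax":0,"ay":0,"az":0}]'

```text
time: 7.6
tcp_pos: [503.4, -146.0, 140.7]
tool_rot: [-2.615, -1.741, -0.0]
ft_force: [-1.0, -1.3, 1.8]
gripper_width: 0.008
gripper_force: 1.1
```

```bash
python3 look.py w9|head -3
```

```text
7.6 [ 503.36530918 -145.95146138  140.68138102] 67.29237742750047 [ 1.e-04  1.e-04 -1.e+00] [-0.9784436  -1.28634625  1.78930445] 0.007509880048877852
[110 175  18  16 167] [118.2 182.8] [452.6 -80.3 140. ] from tcp: u 41.0 x -72.2 travel 60.8
[233 216  42  15 470] [253.4 222.6] [ 511.4 -128.5  140. ] from tcp: u 19.2 x 0.7 travel 39.0
```

Call:
servo_tool --rows '[{"x":0.0039,"y":0.0092,"z":0,"ax":0,"ay":0,"az":0},{"x":0.0031,"y":0.0074,"z":0,"ax":0,"ay":0,"az":0},{"x":0,"y":0,"z":0,"ax":0,"ay":0,"az":0},{"x":0,"y":0,"z":0,"ax":0,"ay":0,"az":0},{"x":0,"y":0,"z":0,"ax":0,"ay":0,"az":0}]'

```text
time: 8.15
tcp_pos: [504.1, -144.1, 140.6]
tool_rot: [-2.615, -1.741, -0.0]
ft_force: [0.5, -0.1, -0.4]
gripper_width: 0.003
gripper_force: 0.0
```

```bash
python3 look.py w10|head -3
```

```text
8.15 [ 504.13811779 -144.09976386  140.60986583] 67.30977211898359 [ 1.e-04  2.e-04 -1.e+00] [ 0.53173507 -0.079003   -0.44971519] 0.0032740282972446417
[110 178  19  16 172] [118.7 185. ] [453.  -79.7 140. ] from tcp: u 39.7 x -72.0 travel 61.6
[233 206  42  15 502] [253.4 212.7] [ 514.3 -121.6  140. ] from tcp: u 24.6 x 0.7 travel 46.5
```

Third click reached (46.5 measured, plus the 1.3 mm offset, is about 48 mm). Now I'll back off and rise.

Call:
servo_tool --rows '[{"x":-0.0386,"y":-0.0923,"z":0,"ax":0,"ay":0,"az":0},{"x":-0.0386,"y":-0.0923,"z":0,"ax":0,"ay":0,"az":0},{"x":0,"y":0,"z":0.2,"ax":0,"ay":0,"az":0},{"x":0,"y":0,"z":0.3,"ax":0,"ay":0,"az":0},{"x":0,"y":0,"z":0.3,"ax":0,"ay":0,"az":0},{"x":0,"y":0,"z":0,"ax":0,"ay":0,"az":0},{"x":0,"y":0,"z":0,"ax":0,"ay":0,"az":0},{"x":0,"y":0,"z":0,"ax":0,"ay":0,"az":0}]'

```text
time: 9.0
tcp_pos: [495.5, -163.3, 219.7]
tool_rot: [-2.615, -1.739, 0.002]
ft_force: [0.5, 0.3, -0.2]
gripper_width: 0.003
gripper_force: 0.0
```

```bash
python3 look.py w11
```

```text
9.0 [ 495.46115032 -163.34422125  219.68483128] 67.24948488917116 [-1.5e-03  2.0e-04 -1.0e+00] [ 0.53628099  0.33681262 -0.24022699] 0.003488810541951314
[141 143  18  12 120] [149.8 148.5] [440.1 -85.2 140. ] from tcp: u 50.7 x -81.3 travel 51.5
[241 149  29  11 233] [254.8 154. ] [ 514.1 -122.5  140. ] from tcp: u 44.9 x 1.5 travel 45.7
[259 282   3  16  45] [259.9 289.6] [ 472.2 -234.4  140. ] from tcp: u -74.5 x 6.0 travel -73.7
[258 309   4  20  51] [259.8 319. ] [ 459.1 -265.9  140. ] from tcp: u -108.6 x 6.1 travel -107.9
```

View pics/w11.png

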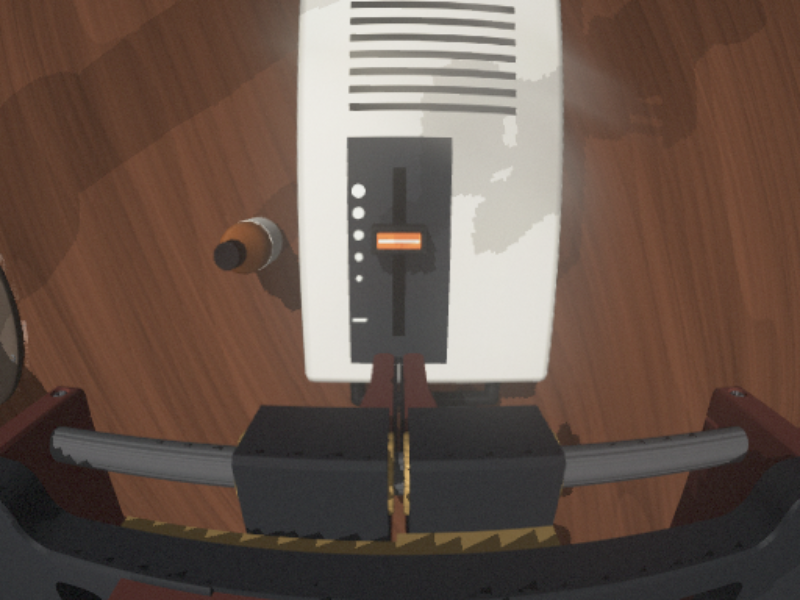

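The knob, at (398,240), sits beside the third dot at (358,235). The fingers are clear and the bottle hasn't moved.

```bash
python3 -c "
from workcell import close_job
print(close_job())"
```

```text
the job is handed in; nothing more can be done
None
```

I pushed the lever through the first and second clicks and left it resting in the third, at about 48 mm by camera; the fingers only pushed from behind, and the job is handed in, though the hand-in returned no verdict.

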